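# Push a row of spacer blocks home along a channel and swing the gate shut

### The job

Using only the fingertips, push the whole row of four dark wooden spacer blocks along its channel as one train, from the free end of the row, until it is fully home against the grey end stop. Then push the red-tipped gate bar round until it lies fully across the channel behind the row. Pick nothing up, push only the rearmost block of the row, leave the tape roll, the red rubber block and the nut that lie beside the channel where they are, and finish clear of everything.

Things in the scene. Friction and masses are not known exactly. Their poses are not given: they have to be found in the camera images.
- jig: Fixed jig: plywood base 66 mm wide (x), 290 long (y), 12 thick. Origin: centre of its underside, on the worktop; y runs along the channel to the end stop, x across it (the gate pivot is on the -x side), z up. Channel: centre line x = 0, floor at z = 12 mm, side rails 8 mm wide, inner faces at x = +-18 mm, tops at z = 20 mm; its -y end is open. An ear for the pivot reaches x = -80 mm, y = -40 to 6
- stop_face (a point): Middle of the lower edge of the grey end stop's face, at channel floor height: jig (0, 125, 12) mm. The row must end up against this face. The stop is 58 mm wide, 18 mm thick, its top at jig z = 48 mm
- spacer_1: Dark wooden block with a brass bush on top, 34 mm across the channel (x), 32 along it (y), 36 high, about 50 g, loose in the channel (1 mm play each side). Origin: centre of its underside, on the channel floor. spacer_1 is nearest the end stop; home, its centre is at jig y = 109 mm
- spacer_2: The same kind of block, second in the row, touching spacer_1; home at jig y = 77 mm
- spacer_3: The same kind of block, third in the row, touching spacer_2; home at jig y = 45 mm
- spacer_4: The same kind of block, rearmost in the row, touching spacer_3: the one to push, along jig +y. Home at jig y = 13 mm, rear face then at y = -3 mm. At the start the row stands 55 to 105 mm short of the stop. Blocks reach from z = 12 to 48 mm; the part above the rail tops (20 mm) is exposed
- gate (a joint): Swing of the gate bar about its vertical pivot, rad: 0 = beside the channel and parallel to it, pointing to jig -y; grows counter-clockwise seen from above; pi/2 = fully shut at its limit, across the channel, pointing to jig +x. Starts at -0.25 to 0.2. Stays where it is left (friction 0.04 N m). Can pass behind the row only when the row is home
- gate_pivot (a point): Pivot of the gate bar, at half the bar's height: jig (-55, -17, 33) mm. Steel bar 16 mm wide, 20 mm high (z = 23 to 43 mm, above the rails), 78 mm long from pivot to rounded red tip; a 4 mm high bolt head on it at the pivot. Shut, its face towards the row is at jig y = -9 mm, 6 mm behind the home row
- gate_tip (a point): Point in the red tip of the gate bar, on its centre line at half its height, 70 mm from the pivot
- tape_masking: Bystander: roll of masking tape, 72 mm across, 24 mm high, lying flat on the worktop on the jig's +x side; origin: centre of its underside
- chalk_block: Bystander: red rubber block 30 x 50 x 20 mm, on the worktop on the jig's -x side, near the end stop half; origin: centre of its underside
- nut_m12: Bystander: steel hexagon nut 19 x 22 x 9 mm, lying on the worktop on the jig's +x side near the open half; origin: centre of its underside
Things that resemble listed ones, but are neither listed nor needed, are in the scene too. What is shaped like the spacer_2 but pink or turquoise is not meant.

How it is judged (in metres and radians):
On the way, in this order (a step that is already met when the one before it is completed fails the run):
1. the row of four blocks is home against the end stop, the gate not yet across (y of spacer_1 in the frame of jig between 0.105 and 0.112 m and x of spacer_1 in the frame of jig between -0.005 and 0.005 m and angle between each of spacer_1, spacer_2, spacer_3, spacer_4's own z axis and vertical below 0.1 rad and height (world z) of each of spacer_1, spacer_2, spacer_3, spacer_4 below 0.016 m and y of spacer_2 in the frame of jig between 0.073 and 0.08 m and x of spacer_2 in the frame of jig between -0.005 and 0.005 m and y of spacer_3 in the frame of jig between 0.041 and 0.048 m and x of spacer_3 in the frame of jig between -0.005 and 0.005 m and y of spacer_4 in the frame of jig between 0.009 and 0.016 m and x of spacer_4 in the frame of jig between -0.005 and 0.005 m and value of joint gate below 0.9 rad), for 0.2 s.
2. the gate bar lies fully across the channel behind the row (value of joint gate above 1.45 rad), for 0.2 s.
At the end, for the whole second after the job is handed in: All four blocks stand upright in the channel, each within 4 mm of its home place (row against the end stop, no gaps), at rest; the gate bar is shut across the channel behind them (joint above 1.45 of 1.571 rad) (y of spacer_1 in the frame of jig between 0.105 and 0.112 m and x of spacer_1 in the frame of jig between -0.005 and 0.005 m and angle between each of spacer_1, spacer_2, spacer_3, spacer_4's own z axis and vertical below 0.1 rad and height (world z) of each of spacer_1, spacer_2, spacer_3, spacer_4 below 0.016 m and y of spacer_2 in the frame of jig between 0.073 and 0.08 m and x of spacer_2 in the frame of jig between -0.005 and 0.005 m and y of spacer_3 in the frame of jig between 0.041 and 0.048 m and x of spacer_3 in the frame of jig between -0.005 and 0.005 m and y of spacer_4 in the frame of jig between 0.009 and 0.016 m and x of spacer_4 in the frame of jig between -0.005 and 0.005 m and value of joint gate above 1.45 rad and linear speed of each of spacer_1, spacer_2, spacer_3, spacer_4 below 0.01 m/s); the robot touches nothing.
It fails at once if a spacer block is lifted more than 6 mm off the channel floor (height (world z) of any of spacer_1, spacer_2, spacer_3, spacer_4 above 0.018 m).
It fails at once if the fingers push a block other than the rearmost one (over 2 N) (contact force between the fingers and spacer_1 above 2 N or contact force between the fingers and spacer_2 above 2 N or contact force between the fingers and spacer_3 above 2 N).
It fails at once if a bystander (tape roll, rubber block, nut) is moved more than 10 mm (distance of any of tape_masking, chalk_block, nut_m12 from where it was at the start of the episode above 0.01 m).
It also fails if it takes over 48 s, if anything falls off the work surface, if the arm or the gripper's body presses on something with over 40 N, if the wrist force passes 120 N, or if a joint passes its speed limit or range.

### The arm

A 6-joint arm with a two-finger parallel gripper is mounted at the origin on a cart in front of the work surface, level with it; the furniture and walls round the work are solid. World frame = base frame: x ahead of the robot, y to its left, z up, the work surface at z = 0. Lengths are in m, angles in degrees, forces in N, time in s.
With the tool pointing down it reaches from about 0.3 to 0.75 m from the base axis. Payload 8.5 kg.
Tool frame: the origin (TCP) lies at the very end of the fingers, on their centre line; the grasp point (between the pads) lies 19 mm behind it; z points along the fingers, y is the direction in which the jaws open and shut (so a half turn about z gives the same grasp; the last joint's range is limited). The gripper opens to 85 mm and grips with 20 to 120 N. Pads are 22 mm wide; open, the fingers measure 114 mm over their backs; the gripper's body (76 mm by 85 mm) begins 54 mm behind the grasp point. The pads swing forward as they close: fully open they stand 13 mm farther back than shut.
Start: joints at [53.268, 21.807, 74.336, -0, 83.858, -12.336], TCP at [0.227, 0.501, 0.231] pointing down, gripper open.
Joint ranges: [-178.18, 178.18], [-50.72, 133.34], [12.68, 142.11], [-81.47, 261.47], [9.98, 163.14], [-165.26, 165.26]. Speed limits (degrees/s): [136.94, 136.94, 180, 180, 180, 180].

### API

Orientations are given as a 3x3 rotation matrix whose columns are the frame's x, y, z axes.
In Python, from rig import env, vision, close_job, spotter gives the robot as it stands. The module is installed in compiled form; this text tells all that it offers.
- The arm moves only by the tool jog_arm, never from a script. Its argument "plan" is a list that holds one entry, the list of rows, each a list of 6 numbers: the shift along the tool's x, y, z in units of 40 mm (1.0 is 40 mm), then the turn, a rotation vector about the tool's x, y, z in units of 0.15 rad (1.0 is 0.15 rad). A call has 1 to 10 rows; each row shifts and turns the commanded pose from where the row before left it, along the tool's axes as they then stand; what a row does not reach is not made up. A row lasts 1/10 s, in which the tool goes at most 50 mm and 8.59 degrees, less where a joint would pass 70% of its speed; a pose out of reach is approached as far as the arm can. A call with a number of a shift or a turn outside -1 to 1 is refused whole. A call with a gripper value outside its range is refused whole. "grip" is the opening, from -1 (shut) to 1 (fully open), set as the call begins (left out, the last holds). The fingers move at their own pace and stop on an object; "squeeze" is the grip in N (left out, the last holds). Time passes only in rows, so rows that do not move let the fingers close. It gives the time, the measured TCP pose, the force and the opening at its end, in the units of the state.
- env.observe(): the state, without advancing time (a new reading comes with each control period).
- vision.get_image(name): name is "scene" or "top" or "wrist"; returns (picture, depth): 420x560x3 uint8, red, green, blue; 420x560 float32, m along the optical axis (not along the pixel's ray), 0 where there is no reading.
- vision.camera_info(name): a dict with "fx", "fy", "cx", "cy" (pixels), "k1" (the pictures are not rectified: a ray, as slopes to the right and down, at radius r is drawn at 1 + k1 r^2 times it, then the intrinsics apply), "rvec" (rotation vector, rad) and "tvec" (3), from world to camera coordinates, as OpenCV has them. Camera axes: x right, y down, z forward; pixel columns grow to the right and rows downward; lengths in m; the calibration is good to about 2 mm. A picture is of the moment at which its call begins: read the wrist's pose just before it. camera_info takes no time and is no camera call; for the wrist camera it gives the pose at the moment of the call.
- close_job(): hands the job in, once; it reports no verdict.
Trained networks look in the newest picture that a camera, given by its name, has taken for a name from the list of things; names that differ only in an ending like _2 or _b are one class to them, and where a whole thing is asked for, a point or a joint stands for the part that bears it (a point fixed in the world has none). Each returns a list of dicts, best first, with "score" (0 to 1); they miss things now and then, are a little off and sometimes report something else, mostly with a low value. They report only what shows in the picture. A call takes as long as a camera call. They do not tell look-alikes from the thing itself.
- spotter.trace(camera, query): "pixels" (420x560 bool, what is visible of it) and "rect" ([left, top, right, bottom] in pixels, round what is visible of it).
The state is a dict: "time_s": time; "q": joint angles; "qvel": joint speeds; "joint_efforts": joint torques, N m; "position": TCP position; "tool_rot": TCP orientation; "ft_force": force on the tool from outside, world axes, zero at the start; "wrist_torque": the same for the moment, N m; "grip_width": finger opening in m.
Only numpy, scipy, OpenCV 4.12 (cv2) and the standard library are available. Lean on these libraries where they do the work, as an engineer would, in place of code of your own. Each camera call takes 0.05 s, during which the arm holds its last target.

## Working session

There is one attempt and no reset: what is moved stays moved. The work goes in short steps, Python scripts to look and compute and a tool call to move; the robot and the scene stay as the last step left them, time stands still between calls to the robot, and variables do not carry over. Pictures are saved under pics/ and viewed, and the job is handed in when it is done.

Besides the shell and the picture viewer there is one more tool, called after "Request:" by a JSON object that holds its "method" and its "body". jog_arm: Moves the arm, as the interface text tells. Its arguments: {"type":"object","properties":{"plan":{"type":"array"},"grip":{"type":"number"},"squeeze":{"type":"number"}},"required":["plan"]}

```bash
mkdir -p pics
cat > h.py <<'E'
import numpy as np, cv2
from rig import env, vision, close_job, spotter
def grab(name,fn):
    im,d=vision.get_image(name); cv2.imwrite('pics/'+fn,im[:,:,::-1]); return im,d
def cam(name):
    c=vision.camera_info(name); R=cv2.Rodrigues(np.array(c['rvec'],float))[0]; t=np.array(c['tvec'],float).reshape(3)
    return c,R,t
def rays(c,uv):
    uv=np.atleast_2d(np.array(uv,float)); K=np.array([[c['fx'],0,c['cx']],[0,c['fy'],c['cy']],[0,0,1]])
    p=cv2.undistortPoints(uv.reshape(-1,1,2),K,np.array([c['k1'],0,0,0.]))
    return p.reshape(-1,2)
def onplane(name,uv,z,ci=None):
    c,R,t=ci or cam(name); r=rays(c,uv); d=np.c_[r,np.ones(len(r))]@R; o=-R.T@t
    s=(z-o[2])/d[:,2]; return o+d*s[:,None]
def proj(name,P,ci=None):
    c,R,t=ci or cam(name); K=np.array([[c['fx'],0,c['cx']],[0,c['fy'],c['cy']],[0,0,1]])
    return cv2.projectPoints(np.atleast_2d(np.array(P,float)),R,t,K,np.array([c['k1'],0,0,0.]))[0].reshape(-1,2)
def cloud(name,d,ci=None):
    c,R,t=ci or cam(name); v,u=np.nonzero(d>0); z=d[v,u]; r=rays(c,np.c_[u,v]); X=np.c_[r*z[:,None],z]
    return np.c_[u,v],(X-t)@R
E
python3 - <<'E'
from h import *
for n in ['scene','top','wrist']:
    im,d=grab(n,n+'0.png'); c,R,t=cam(n); print(n,-R.T@t,c['fx'],c['k1'])
s=env.observe(); print(s)
E
```

```text
scene [ 0.14006005 -0.35638392  0.70044537] 436.6535438564398 -0.06836762434438941
top [0.44776063 0.04430559 0.88619893] 498.1910840021379 -0.03427525274564883
wrist [0.15906259 0.53091823 0.3730478 ] 328.4241317448157 -0.07628473011186226
{'time_s': 0.15, 'q': array([ 5.32682262e+01,  2.18324245e+01,  7.43692479e+01,  1.66630926e-03,
        8.38566268e+01, -1.23363776e+01]), 'qvel': array([ 0.12632254, -0.11293796, -0.1799055 , -0.00365003, -0.00127108,
       -0.02412496]), 'joint_efforts': array([ 2.10970036e-03, -4.48620236e+01, -2.31341493e+01, -1.75715127e-04,
        3.80260884e-03,  1.39619959e-05]), 'position': array([0.22704876, 0.50073485, 0.23088334]), 'tool_rot': array([[-9.10715482e-01,  4.13033789e-01, -6.31716829e-04],
       [ 4.13034199e-01,  9.10715166e-01, -7.98184845e-04],
       [ 2.45636785e-04, -9.87839951e-04, -9.99999482e-01]]), 'ft_force': array([-0.08209447,  0.3587447 ,  0.18783469]), 'wrist_torque': array([ 0.05275514,  0.02832839, -0.0359614 ]), 'grip_width': 0.0852508311611121}
```

View pics/top0.png

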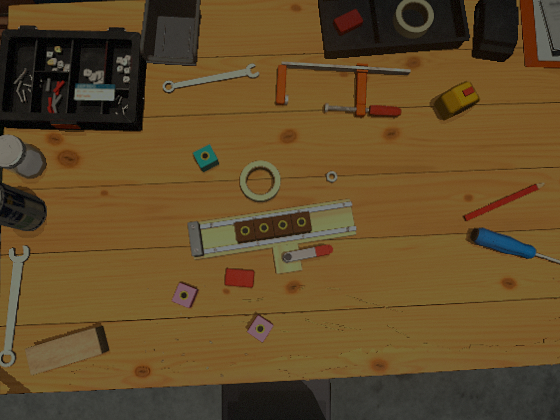

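View pics/scene0.png

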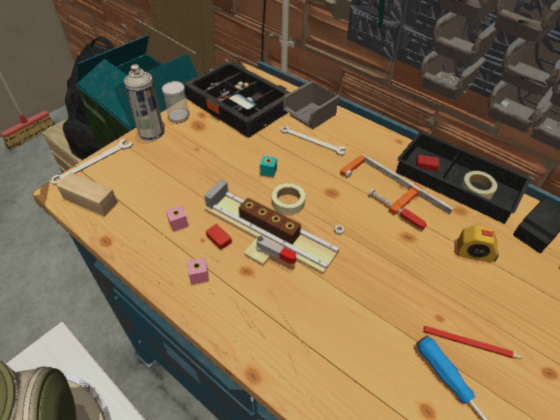

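Run:
```python
from h import *
im=cv2.imread('pics/top0.png'); c=im[150:300,170:370]; cv2.imwrite('pics/crop0.png',cv2.resize(c,(800,600),interpolation=cv2.INTER_CUBIC))
im,d=vision.get_image('top')
uv,X=cloud('top',d)
np.savez('top0.npz',d=d,im=im)
m=(abs(X[:,1]-0.07)<.2)&(abs(X[:,0]-.47)<.15)
# stop top z~.048, blocks .048, rails .02
for zl,zh in [(.04,.056),(.016,.024),(.008,.015)]:
    k=m&(X[:,2]>zl)&(X[:,2]<zh); print(zl,k.sum(),X[k].mean(0),X[k].min(0),X[k].max(0))
for q in ['spacer_1','gate','gate_tip','jig','tape_masking','chalk_block','nut_m12']:
    for r in spotter.trace('top',q): 
        v,u=np.nonzero(r['pixels']); print(q,round(r['score'],2),np.round(r['rect']),u.mean(),v.mean())
```

```text
0.04 2392 [0.53553245 0.03619744 0.04785952] [ 0.36694288 -0.07507795  0.04000671] [0.57440244 0.18950932 0.0541957 ]
0.016 2013 [0.52867995 0.03687667 0.02062762] [ 0.37693534 -0.12000368  0.01600421] [0.61889384 0.17976214 0.02398168]
0.008 3057 [0.53957694 0.01336371 0.0126095 ] [ 0.38615737 -0.12112766  0.00801164] [0.61896644 0.17934928 0.01499829]
spacer_1 0.95 [293. 210. 312. 237.] 300.5220779220779 222.02857142857144
spacer_1 0.84 [250. 316. 272. 338.] 259.6240786240786 327.6756756756757
spacer_1 0.81 [193. 142. 220. 168.] 205.4589800443459 157.1640798226164
spacer_1 0.8 [236. 220. 255. 244.] 244.26904761904763 230.35476190476192
spacer_1 0.74 [272. 213. 292. 236.] 281.66497461928935 224.4771573604061
spacer_1 0.7 [251. 216. 273. 242.] 262.9261213720317 227.89445910290237
spacer_1 0.66 [173. 277. 199. 310.] 184.68707482993196 294.59410430839
gate 0.7 [283. 244. 332. 262.] 307.9665970772443 252.58246346555325
gate_tip 0.79 [283. 243. 332. 264.] 308.09871244635195 252.55579399141632
jig 0.61 [255. 218. 274. 241.] 263.37628865979383 228.04381443298968
jig 0.56 [184. 197. 355. 275.] 274.78822463768114 234.23007246376812
tape_masking 0.65 [242. 158. 283. 200.] 260.2367256637168 179.34402654867256
chalk_block 0.88 [224. 267. 254. 286.] 238.88594704684317 277.07739307535644
chalk_block 0.52 [185. 200. 353. 274.] 275.0997982021647 234.12089524857825
nut_m12 0.58 [254. 218. 274. 238.] 263.2 228.33246753246752
```

View pics/crop0.png

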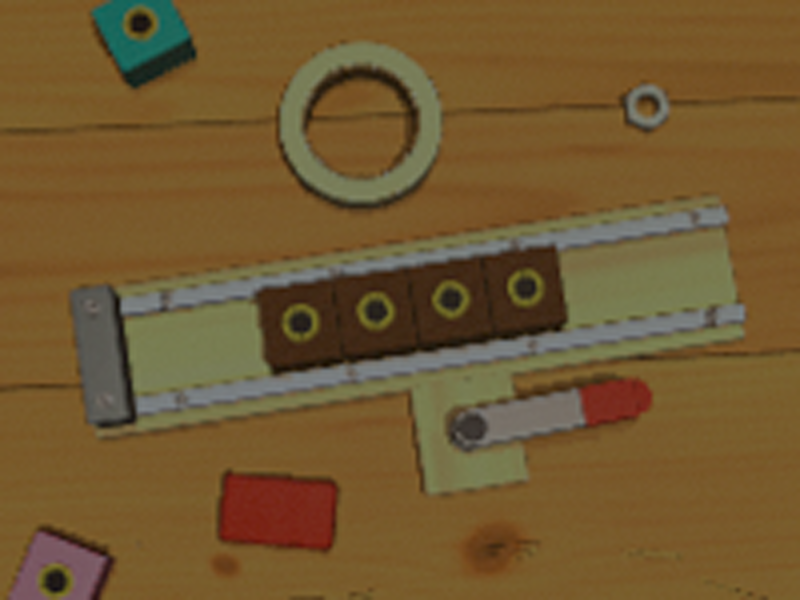

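```bash
cat > fit.py <<'E'
from h import *
from scipy.optimize import least_squares
ci=cam('top')
cr=lambda x,y:(170+(x+.5)/4-.5,150+(y+.5)/4-.5)
K=[((29,143,48),(72,288)),((29,125,48),(112,285)),((-29,125,48),(132,418)),((-29,143,48),(92,426)),
   ((33,-145,12),(718,198)),((-33,-145,12),(744,338)),((26,-145,20),(725,206)),((18,-145,20),(727,222)),((-18,-145,20),(743,305)),((-26,-145,20),(744,320)),((-55,-17,47),(470,428))]
B=[(525,288),(451,299),(376,311),(301,322)]
def W(p,P): 
    P=np.array(P,float)/1000; c,s=np.cos(p[2]),np.sin(p[2]); return np.array([p[0]+c*P[0]-s*P[1],p[1]+s*P[0]+c*P[1],P[2]])
def model(p):
    P=[k[0] for k in K]+[(0,p[3]*1000+32*i,48) for i in range(4)]
    return [W(p,q) for q in P]
pix=np.array([cr(*k[1]) for k in K]+[cr(*b) for b in B])
f=lambda p:(proj('top',model(p),ci)-pix).ravel()
r=least_squares(f,[.53,.03,.1,-.07],loss='soft_l1')
p=r.x; print(p,np.degrees(p[2])); print(np.round(f(p).reshape(-1,2),2))
tip=onplane('top',[cr(650,397),cr(470,428)],.043,ci); print(tip)
v=tip[0]-W(p,(-55,-17,43)); c,s=np.cos(p[2]),np.sin(p[2]); vj=np.array([c*v[0]+s*v[1],-s*v[0]+c*v[1]]);print(vj,np.arctan2(vj[0],-vj[1]))
np.save('jig.npy',p)
for n,q in dict(tape=(260,179),nut=(170+647/4,150+106/4),chalk=(239,277)).items():
    w=onplane('top',[q],.015,ci)[0]; d=w-W(p,(0,0,0)); print(n,w,c*d[0]+s*d[1],-s*d[0]+c*d[1])
E
python3 fit.py
```

```text
[ 0.54841838  0.02554505  0.15263315 -0.04826003] 8.74523553220981
[[-0.97  0.4 ]
 [-0.4  -0.46]
 [-0.7   0.17]
 [-1.36 -0.18]
 [ 0.42 -1.12]
 [ 0.44  0.14]
 [ 0.15 -0.06]
 [ 0.44  0.34]
 [ 0.04 -0.45]
 [ 0.59  0.26]
 [ 0.75 -0.03]
 [ 0.02  0.07]
 [-0.06  0.18]
 [ 0.04  0.05]
 [ 0.08  0.18]]
[[ 0.50975963 -0.07525365  0.043     ]
 [ 0.49682007  0.0014469   0.043     ]]
[ 0.00146514 -0.07674911] 0.019087616998021965
tape [0.63684604 0.0474226  0.015     ] 0.09072590080761557 0.008178561648209973
nut [ 0.64164421 -0.08112348  0.015     ] 0.0759239829935752 -0.1196025847685631
chalk [0.46332622 0.08387074 0.015     ] -0.07523499086416117 0.07058511678797152
```

```bash
cat >> h.py <<'E'
def st():
    s=env.observe(); p=np.load('jig.npy'); c,sn=np.cos(p[2]),np.sin(p[2]); d=s['position']-[p[0],p[1],0]
    R=s['tool_rot']; f=s['ft_force']
    print('t',s['time_s'],'jig mm',np.round(1000*np.array([c*d[0]+sn*d[1],-sn*d[0]+c*d[1],d[2]]),1),'toolY-jigX yaw deg',round(np.degrees(np.arctan2(R[1,1],R[0,1])-p[2]),2),'tilt',np.round(R[:2,2],4),'F jig',np.round([c*f[0]+sn*f[1],-sn*f[0]+c*f[1],f[2]],2),'q',np.round(s['q'],1),'w',round(s['grip_width'],4))
E
python3 -c "from h import *;st()"
```

```text
t 0.55 jig mm [-245.3  518.6  231.3] toolY-jigX yaw deg 56.86 tilt [-0. -0.] F jig [0.7  0.17 0.33] q [ 53.3  21.8  74.3   0.   83.9 -12.3] w 0.0855
```

Request:
{"method": "jog_arm", "body": {"plan": [[[0,0,0,0,0,0.946],[0,0,0,0,0,0.946],[0,0,0,0,0,0.946],[0,0,0,0,0,0.946],[0,0,0,0,0,0.946],[0,0,0,0,0,0.946],[0,0,0,0,0,0.946]]], "grip": -1, "squeeze": 20}}

```text
time_s: 1.25
position: [0.2272, 0.5009, 0.2313]
tool_rot: [[-0.145, 0.989, 0.0], [0.989, 0.145, -0.0], [-0.0, 0.0, -1.0]]
ft_force: [0.2, -0.4, 0.4]
grip_width: 0.0
```

```bash
python3 -c "from h import *;st()"
```

```text
t 1.25 jig mm [-245.3  518.6  231.3] toolY-jigX yaw deg -0.39 tilt [ 0. -0.] F jig [ 0.13 -0.43  0.37] q [53.3 21.8 74.3 -0.  83.9 44.9] w 0.0
```

Request:
{"method": "jog_arm", "body": {"plan": [[[-0.855,0.34,0.14,0,0,-0.045],[-0.855,0.34,0.14,0,0,0],[-0.855,0.34,0.14,0,0,0],[-0.855,0.34,0.14,0,0,0],[-0.855,0.34,0.14,0,0,0],[-0.855,0.34,0.14,0,0,0],[-0.855,0.34,0.14,0,0,0],[-0.855,0.34,0.14,0,0,0],[-0.855,0.34,0.14,0,0,0]]]}}

```text
time_s: 2.15
position: [0.397, 0.2148, 0.1809]
tool_rot: [[-0.158, 0.987, 0.001], [0.987, 0.158, 0.0], [0.0, 0.001, -1.0]]
ft_force: [1.4, -0.0, -0.1]
grip_width: 0.0002
```

Request:
{"method": "jog_arm", "body": {"plan": [[[-0.855,0.34,0.14,0,0,0],[-0.855,0.34,0.14,0,0,0],[-0.855,0.34,0.14,0,0,0],[-0.855,0.34,0.14,0,0,0],[-0.855,0.34,0.14,0,0,0],[-0.855,0.34,0.14,0,0,0],[-0.855,0.34,0.14,0,0,0],[-0.855,0.34,0.14,0,0,0],[-0.855,0.34,0.14,0,0,0],[0,0,0,0,0,0]]]}}

```text
time_s: 3.15
position: [0.5673, -0.072, 0.1295]
tool_rot: [[-0.154, 0.988, 0.0], [0.988, 0.154, -0.001], [-0.001, -0.0, -1.0]]
ft_force: [0.6, 0.8, 0.0]
grip_width: 0.0001
```

Run:
```python
from h import *
st(); im,d=grab('wrist','w1.png'); im,d=grab('top','t1.png'); cv2.imwrite('pics/t1c.png',cv2.resize(im[150:300,200:400,::-1],(800,600)))
```

```text
t 3.15 jig mm [  3.8 -99.3 129.5] toolY-jigX yaw deg 0.13 tilt [ 0.0001 -0.0007] F jig [0.69 0.66 0.01] q [-19.1  29.2  79.9  -0.   70.9 -27.9] w 0.0001
```

View pics/w1.png

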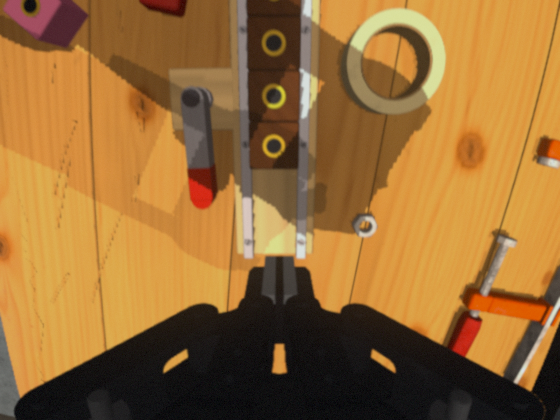

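View pics/t1c.png

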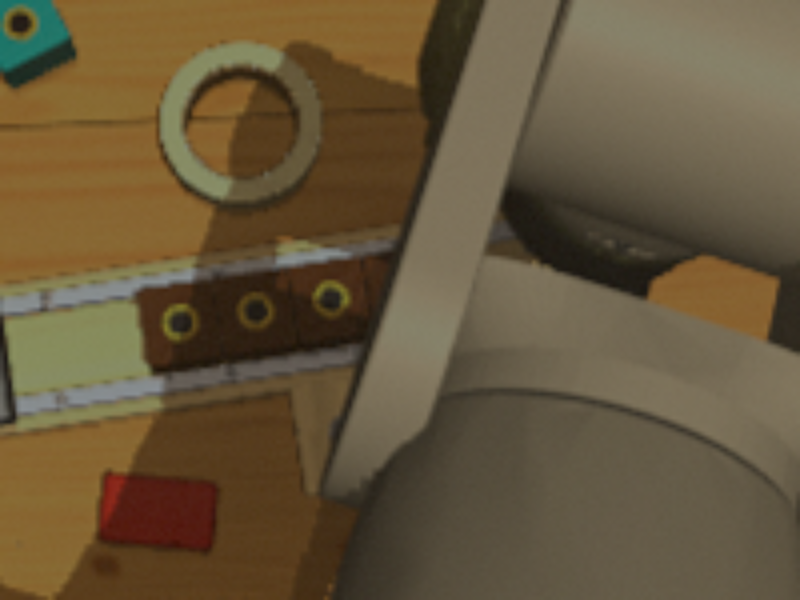

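Request:
{"method": "jog_arm", "body": {"plan": [[[0,-0.095,0.5,0,0,0],[0,0,0.6,0,0,0],[0,0,0.6,0,0,0],[0,0,0.6,0,0,0],[0,0,0.3,0,0,0.015],[0,0,0,0,0,0]]]}}

```text
time_s: 3.85
position: [0.5612, -0.068, 0.0257]
tool_rot: [[-0.156, 0.988, -0.002], [0.988, 0.156, 0.001], [0.001, -0.002, -1.0]]
ft_force: [0.3, -0.3, -0.6]
grip_width: 0.0002
```

Run:
```python
from h import *
st(); im,d=grab('wrist','w2.png')
```

```text
t 3.85 jig mm [ -1.6 -94.4  25.7] toolY-jigX yaw deg 0.25 tilt [-0.0025  0.0009] F jig [ 0.21 -0.37 -0.62] q [-18.9  36.3  87.2   0.   56.6 -27.9] w 0.0002
```

View pics/w2.png

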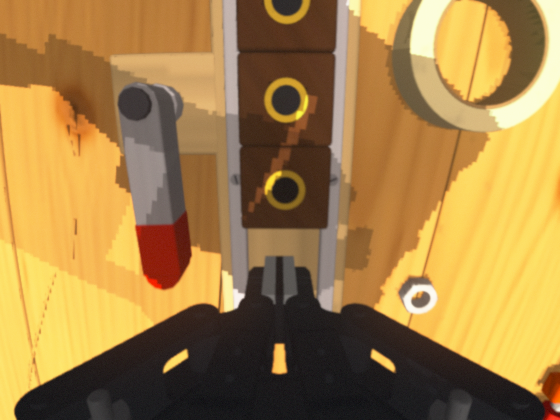

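Request:
{"method": "jog_arm", "body": {"plan": [[[0.1,0.04,0,0,0,0],[0.1,0,0,0,0,0.03],[0.1,0,0,0,0,0],[0.1,0,0,0,0,0],[0.1,0,0,0,0,0],[0.1,0,0,0,0,0],[0.1,0,0,0,0,0],[0.1,0,0,0,0,0],[0.1,0,0,0,0,0],[0.1,0,0,0,0,0]]]}}

```text
time_s: 4.9
position: [0.5576, -0.0291, 0.0266]
tool_rot: [[-0.151, 0.989, 0.0], [0.989, 0.151, -0.0], [-0.0, 0.0, -1.0]]
ft_force: [1.0, -1.1, 2.0]
grip_width: -0.0002
```

Run:
```python
from h import *
st(); im,d=grab('wrist','w3.png')
```

```text
t 4.9 jig mm [  0.8 -55.4  26.6] toolY-jigX yaw deg -0.06 tilt [ 0.0003 -0.0002] F jig [ 0.84 -1.29  1.98] q [-15.1  35.7  88.5  -0.   55.8 -23.8] w -0.0002
```

View pics/w3.png

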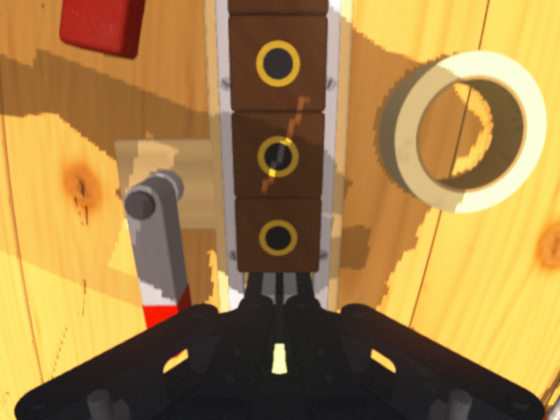

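Request:
{"method": "jog_arm", "body": {"plan": [[[0.08,-0.02,0,0,0,0],[0.08,0,0,0,0,0],[0.08,0,0,0,0,0],[0.08,0,0,0,0,0],[0.08,0,0,0,0,0],[0.08,0,0,0,0,0],[0.08,0,0,0,0,0],[0.08,0,0,0,0,0],[0.05,0,0,0,0,0],[0,0,0,0,0,0]]]}}

```text
time_s: 5.95
position: [0.5524, -0.0017, 0.0264]
tool_rot: [[-0.151, 0.988, -0.0], [0.988, 0.151, 0.0], [0.0, -0.0, -1.0]]
ft_force: [0.2, -0.8, -0.2]
grip_width: 0.0002
```

Run:
```python
from h import *
st(); im,d=grab('wrist','w4.png'); im,d=grab('top','t4.png'); cv2.imwrite('pics/t4c.png',cv2.resize(im[150:300,170:370,::-1],(800,600)))
```

```text
t 5.95 jig mm [ -0.2 -27.5  26.4] toolY-jigX yaw deg -0.04 tilt [-0.0005  0.0004] F jig [ 0.13 -0.8  -0.19] q [-12.5  35.3  89.4   0.   55.3 -21.2] w 0.0002
```

View pics/w4.png

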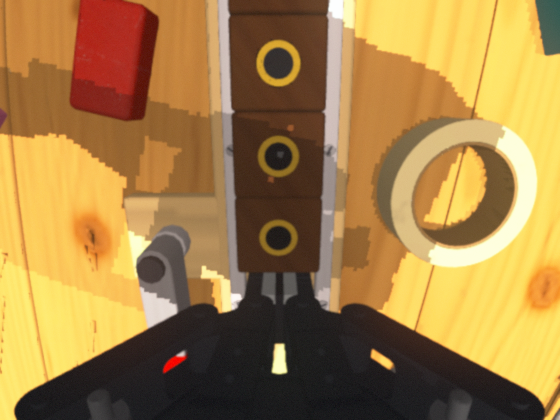

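View pics/t4c.png

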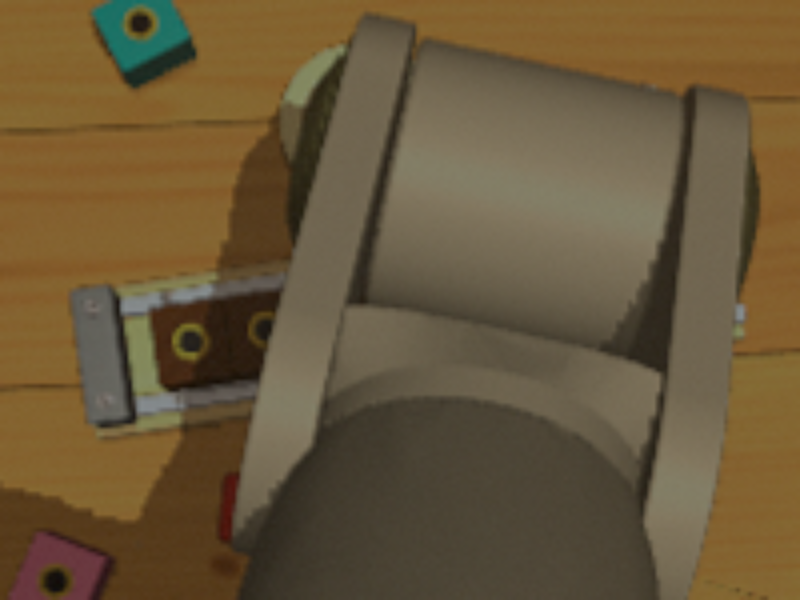

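Request:
{"method": "jog_arm", "body": {"plan": [[[0.04,0,0,0,0,0],[0.04,0,0,0,0,0],[0.04,0,0,0,0,0],[0.04,0,0,0,0,0],[0.04,0,0,0,0,0],[0.04,0,0,0,0,0],[0.03,0,0,0,0,0],[0.02,0,0,0,0,0],[0,0,0,0,0,0]]]}}

```text
time_s: 6.95
position: [0.5508, 0.0094, 0.0266]
tool_rot: [[-0.151, 0.989, -0.0], [0.989, 0.151, 0.0], [0.0, -0.0, -1.0]]
ft_force: [-0.2, -0.1, 0.6]
grip_width: 0.0
```

```bash
python3 -c "from h import *;st()"
```

```text
t 6.95 jig mm [ -0.1 -16.3  26.6] toolY-jigX yaw deg -0.05 tilt [-0.      0.0001] F jig [-0.23 -0.03  0.63] q [-11.3  35.2  89.7   0.   55.1 -20. ] w 0.0
```

Request:
{"method": "jog_arm", "body": {"plan": [[[0.02,0,0,0,0,0],[0.02,0,0,0,0,0],[0.02,0,0,0,0,0],[0,0,0,0,0,0]]]}}

```text
time_s: 7.35
position: [0.5505, 0.0118, 0.0265]
tool_rot: [[-0.151, 0.989, 0.0], [0.989, 0.151, 0.0], [0.0, 0.0, -1.0]]
ft_force: [0.3, -0.4, 0.5]
grip_width: 0.0001
```

```bash
python3 -c "from h import *;st()"
```

```text
t 7.35 jig mm [ -0.1 -13.9  26.5] toolY-jigX yaw deg -0.05 tilt [0.     0.0001] F jig [ 0.23 -0.45  0.46] q [-11.1  35.1  89.8   0.   55.1 -19.8] w 0.0001
```

Request:
{"method": "jog_arm", "body": {"plan": [[[0.02,0,0,0,0,0],[0.02,0,0,0,0,0],[0,0,0,0,0,0]]]}}

```text
time_s: 7.65
position: [0.5506, 0.0124, 0.0266]
tool_rot: [[-0.151, 0.988, 0.001], [0.988, 0.151, -0.002], [-0.002, 0.0, -1.0]]
ft_force: [-0.0, -6.9, -0.9]
grip_width: 0.0
```

Run:
```python
from h import *
st(); im,d=grab('wrist','w5.png'); im,d=grab('top','t5.png'); cv2.imwrite('pics/t5c.png',cv2.resize(im[210:270,180:260,::-1],(800,600),interpolation=cv2.INTER_CUBIC))
im,d=grab('scene','s5.png'); cv2.imwrite('pics/s5c.png',cv2.resize(im[150:300,170:370,::-1],(800,600),interpolation=cv2.INTER_CUBIC))
```

```text
t 7.65 jig mm [  0.1 -13.3  26.6] toolY-jigX yaw deg -0.04 tilt [ 0.0007 -0.0016] F jig [-1.06 -6.8  -0.9 ] q [-11.   35.1  89.8  -0.1  55.  -19.6] w 0.0
```

View pics/t5c.png

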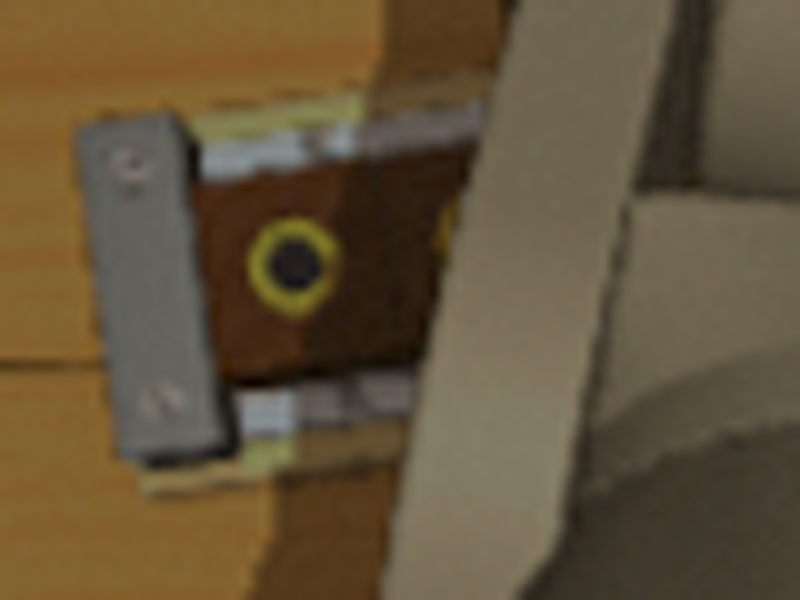

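View pics/s5c.png

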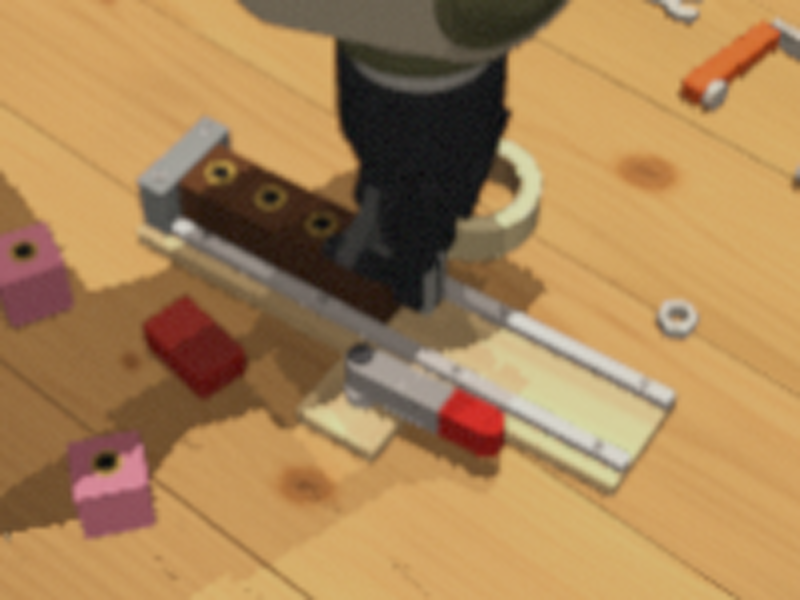

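Request:
{"method": "jog_arm", "body": {"plan": [[[0.02,0,0,0,0,0],[0,0,0,0,0,0],[0,0,0,0,0,0],[0,0,0,0,0,0]]]}}

```text
time_s: 8.2
position: [0.5507, 0.0125, 0.0267]
tool_rot: [[-0.151, 0.989, 0.001], [0.989, 0.151, -0.003], [-0.003, 0.001, -1.0]]
ft_force: [1.6, -10.0, -0.4]
grip_width: 0.0004
```

Request:
{"method": "jog_arm", "body": {"plan": [[[-0.05,0,0,0,0,0],[-0.1,0,0,0,0,0],[-0.3,0,0,0,0,0],[-0.5,0,0,0,0,0],[-0.5,0,0,0,0,0],[-0.2,0,-0.6,0,0,0],[0,0,-0.9,0,0,0],[0,0,0,0,0,0]]]}}

```text
time_s: 9.0
position: [0.5622, -0.0527, 0.0905]
tool_rot: [[-0.15, 0.989, 0.007], [0.989, 0.15, -0.002], [-0.003, 0.007, -1.0]]
ft_force: [-0.8, -0.1, -0.6]
grip_width: 0.0002
```

Run:
```python
from h import *
st(); im,d=grab('wrist','w6.png'); ci=cam('wrist')
p=np.load('jig.npy'); c,s=np.cos(p[2]),np.sin(p[2])
def J(x,y,z): return [p[0]+(c*x-s*y)/1e3,p[1]+(s*x+c*y)/1e3,z/1e3]
print('predicted bushes',np.round(proj('wrist',[J(0,y,48) for y in (109,77,45,13)]+[J(-55,-17,47)]+[J(17,-3,48),J(-17,-3,48)],ci)))
for y in (109,77,45,13):
    u,v=proj('wrist',[J(0,y,48)],ci)[0]
    if 0<v<420: cv2.drawMarker(im:=im.copy(),(int(u),int(v)),(0,255,0),0,12)
cv2.imwrite('pics/w6m.png',im[:,:,::-1])
```

```text
t 9.0 jig mm [  1.7 -79.4  90.5] toolY-jigX yaw deg -0.09 tilt [ 0.0074 -0.0022] F jig [-0.76  0.03 -0.57] q [-17.4  31.   84.2   0.   64.4 -26. ] w 0.0002
predicted bushes [[ 275. -130.]
 [ 276.  -60.]
 [ 276.    9.]
 [ 276.   76.]
 [ 177.  135.]
 [ 308.  107.]
 [ 244.  107.]]
```

View pics/w6m.png

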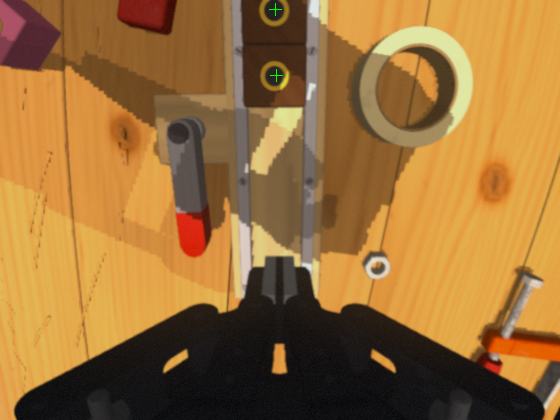

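Request:
{"method": "jog_arm", "body": {"plan": [[[0,-0.73,0,0,0,0],[0,-0.73,0,0,0,0],[0,-0.73,0,0,0,0],[0,0,0,0,0,0],[0,0,0,0,0,0]]]}}

```text
time_s: 9.55
position: [0.4734, -0.0647, 0.0862]
tool_rot: [[-0.15, 0.989, -0.0], [0.989, 0.15, 0.0], [0.0, -0.0, -1.0]]
ft_force: [0.1, -0.7, 0.1]
grip_width: -0.0002
```

Run:
```python
from h import *
st(); im,d=grab('wrist','w7.png')
```

```text
t 9.55 jig mm [-87.9 -77.8  86.2] toolY-jigX yaw deg -0.09 tilt [-0.0004  0.0003] F jig [-0.03 -0.68  0.1 ] q [-22.   24.5  98.    0.   57.6 -30.7] w -0.0002
```

View pics/w7.png

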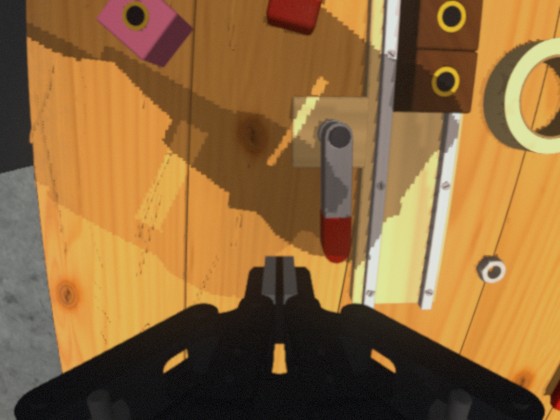

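Request:
{"method": "jog_arm", "body": {"plan": [[[0,0,0.5,0,0,0],[0,0,0.6,0,0,0],[0,0,0.4,0,0,0],[0,0,0,0,0,0],[0,0.1,0,0,0,0],[0,0.1,0,0,0,0],[0,0,0,0,0,0]]]}}

```text
time_s: 10.3
position: [0.4826, -0.0633, 0.0273]
tool_rot: [[-0.152, 0.988, 0.002], [0.988, 0.152, -0.001], [-0.001, 0.002, -1.0]]
ft_force: [0.1, 0.4, 0.8]
grip_width: 0.0002
```

Run:
```python
from h import *
st(); im,d=grab('wrist','w8.png')
```

```text
t 10.3 jig mm [-78.5 -77.9  27.3] toolY-jigX yaw deg -0.03 tilt [ 0.0022 -0.0008] F jig [0.11 0.39 0.81] q [-21.4  30.7 100.2   0.   49.  -30.2] w 0.0002
```

View pics/w8.png

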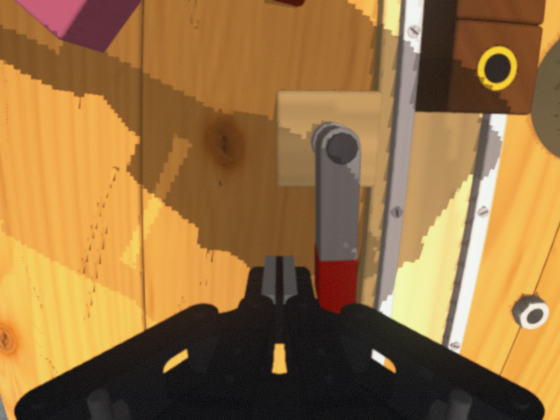

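Request:
{"method": "jog_arm", "body": {"plan": [[[-0.049,0.155,0,0,0,-0.667],[-0.049,0.155,0,0,0,-0.667],[-0.049,0.155,0,0,0,-0.667],[-0.049,0.155,0,0,0,-0.667],[-0.049,0.155,0,0,0,-0.667],[-0.049,0.155,0,0,0,-0.667],[-0.049,0.155,0,0,0,-0.667],[0,0,0,0,0,0],[0,0,0,0,0,0]]]}}

```text
time_s: 11.25
position: [0.5254, -0.0567, 0.0267]
tool_rot: [[-0.751, 0.66, 0.0], [0.66, 0.751, -0.0], [-0.0, 0.0, -1.0]]
ft_force: [-0.8, -0.6, 0.4]
grip_width: -0.0003
```

Run:
```python
from h import *
st(); im,d=grab('wrist','w9.png')
```

```text
t 11.25 jig mm [-35.2 -77.8  26.7] toolY-jigX yaw deg 39.93 tilt [ 0.0002 -0.0001] F jig [-0.9  -0.47  0.37] q [-19.   33.6  93.4   0.   53.  -67.7] w -0.0003
```

View pics/w9.png

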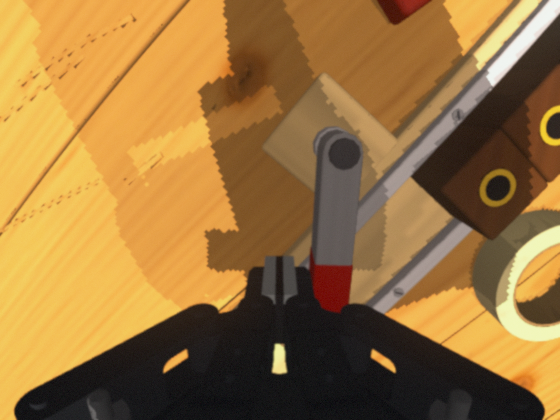

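Request:
{"method": "jog_arm", "body": {"plan": [[[-0.049,0.155,0,0,0,-0.667],[-0.049,0.155,0,0,0,-0.667],[-0.049,0.155,0,0,0,-0.667],[-0.049,0.155,0,0,0,-0.667],[-0.049,0.155,0,0,0,-0.667],[-0.049,0.155,0,0,0,-0.667],[-0.049,0.155,0,0,0,-0.667],[0,0,0,0,0,0],[0,0,0,0,0,0]]]}}

```text
time_s: 12.2
position: [0.5548, -0.0235, 0.0265]
tool_rot: [[-1.0, 0.022, -0.0], [0.022, 1.0, 0.0], [0.0, 0.0, -1.0]]
ft_force: [-0.2, 0.5, -0.3]
grip_width: 0.0004
```

Run:
```python
from h import *
st(); im,d=grab('wrist','w10.png')
```

```text
t 12.2 jig mm [ -1.1 -49.4  26.5] toolY-jigX yaw deg 80.0 tilt [-0.0003  0.    ] F jig [-0.09  0.54 -0.3 ] q [ -14.6   35.5   89.    -0.    55.6 -103.4] w 0.0004
```

View pics/w10.png

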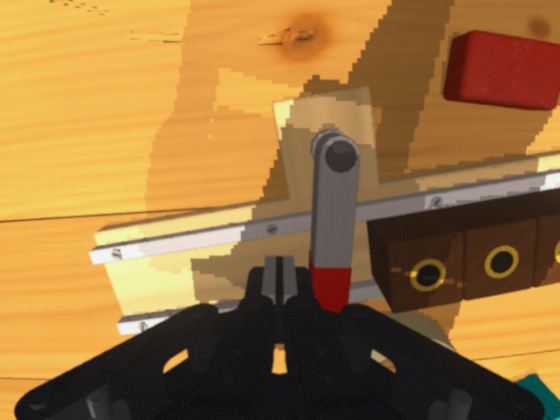

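Request:
{"method": "jog_arm", "body": {"plan": [[[-0.032,0.092,0,0,0,-0.39],[-0.032,0.092,0,0,0,-0.39],[-0.032,0.08,0,0,0,-0.39],[0,0,0,0,0,0],[0,0,0,0,0,0]]]}}

```text
time_s: 12.75
position: [0.5584, -0.0129, 0.0265]
tool_rot: [[-0.988, -0.154, -0.0], [-0.154, 0.988, 0.0], [0.0, 0.0, -1.0]]
ft_force: [-0.4, 0.0, -0.7]
grip_width: 0.0003
```

```bash
python3 -c "from h import *;st()"
```

```text
t 12.75 jig mm [  4.  -39.5  26.5] toolY-jigX yaw deg 90.09 tilt [-0.0001  0.    ] F jig [-0.36  0.08 -0.7 ] q [ -13.5   35.7   88.4   -0.    55.9 -112.3] w 0.0003
```

Now ease straight along +y until the limit shows as a force.

Request:
{"method": "jog_arm", "body": {"plan": [[[0,0.03,0,0,0,0],[0,0.03,0,0,0,0],[0,0,0,0,0,0],[0,0,0,0,0,0]]]}}

```text
time_s: 13.15
position: [0.5584, -0.0112, 0.0266]
tool_rot: [[-0.988, -0.156, 0.0], [-0.156, 0.988, -0.001], [-0.0, -0.002, -1.0]]
ft_force: [0.1, -5.0, -0.6]
grip_width: -0.0004
```

Run:
```python
from h import *
st(); im,d=grab('wrist','w11.png')
```

```text
t 13.15 jig mm [  4.3 -37.8  26.6] toolY-jigX yaw deg 90.21 tilt [ 0.0005 -0.0015] F jig [-0.68 -4.99 -0.64] q [-1.330e+01  3.570e+01  8.850e+01 -1.000e-01  5.580e+01 -1.122e+02] w -0.0004
```

View pics/w11.png

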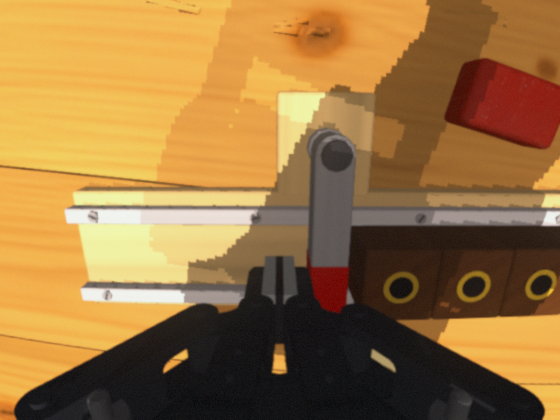

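Request:
{"method": "jog_arm", "body": {"plan": [[[0,0.02,0,0,0,0],[0,0,0,0,0,0],[0,0,0,0,0,0],[0,-0.1,0,0,0,0],[0,-0.2,0,0,0,0],[0,-0.5,0,0,0,0],[0,-0.2,-0.4,0,0,0],[0,0,-0.9,0,0,0],[0,0,-0.9,0,0,0],[0,0,-0.9,0,0,0]]]}}

```text
time_s: 14.2
position: [0.5641, -0.0493, 0.1519]
tool_rot: [[-0.988, -0.156, -0.0], [-0.156, 0.988, 0.0], [0.0, 0.0, -1.0]]
ft_force: [-0.0, -0.4, -0.4]
grip_width: 0.0
```

Request:
{"method": "jog_arm", "body": {"plan": [[[0,-0.9,-0.9,0,0,0],[0,-0.9,-0.9,0,0,0],[0,-0.9,0,0,0,0],[0,-0.9,0,0,0,0],[0,-0.9,0,0,0,0],[0,-0.9,0,0,0,0],[0,-0.9,0,0,0,0],[0,0,0,0,0,0],[0,0,0,0,0,0]]]}}

```text
time_s: 15.1
position: [0.6032, -0.2973, 0.2206]
tool_rot: [[-0.988, -0.155, -0.001], [-0.155, 0.988, 0.001], [0.001, 0.001, -1.0]]
ft_force: [-0.3, -0.2, 0.1]
grip_width: -0.0002
```

Run:
```python
from h import *
st(); im,d=grab('top','t12.png'); ci=cam('top')
p=np.load('jig.npy'); c,s=np.cos(p[2]),np.sin(p[2])
J=lambda x,y,z:[p[0]+(c*x-s*y)/1e3,p[1]+(s*x+c*y)/1e3,z/1e3]
P=np.array([J(0,y,48) for y in (109,77,45,13)]+[J(-55,-17,47),J(15,-17,43)])
uv=proj('top',P,ci); print(np.round(uv,1))
b=cv2.resize(im[150:300,170:370,::-1],(800,600),interpolation=cv2.INTER_CUBIC)
for u,v in uv: cv2.drawMarker(b,(int((u-170+.5)*4),int((v-150+.5)*4)),(0,255,0),0,14)
cv2.imwrite('pics/t12c.png',b)
```

```text
t 15.1 jig mm [   5.1 -327.5  220.6] toolY-jigX yaw deg 90.17 tilt [-0.0007  0.001 ] F jig [-0.33 -0.11  0.12] q [ -36.3   35.1   53.1    0.    91.9 -135.2] w -0.0002
[[209.  235.8]
 [227.8 232.9]
 [246.6 230.1]
 [265.3 227.2]
 [287.9 256.6]
 [281.2 216.2]]
```

View pics/t12c.png

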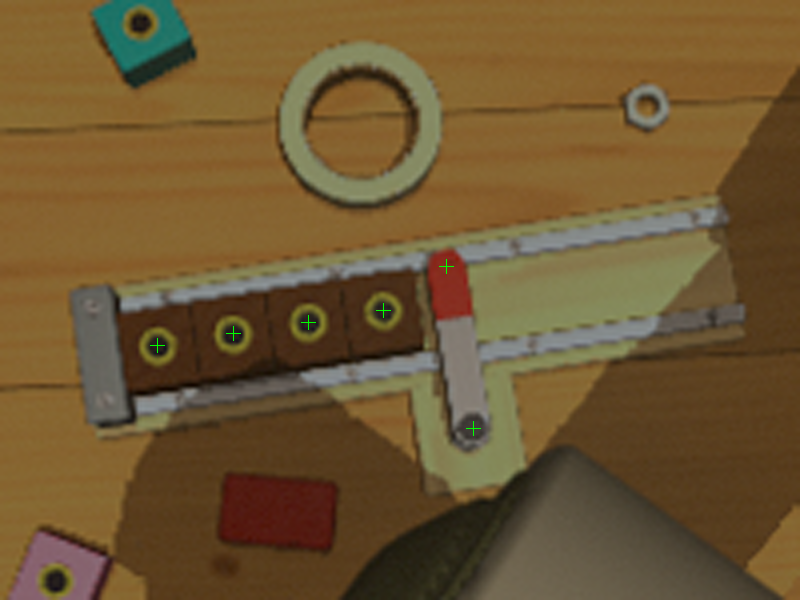

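Each bush sits on its predicted home mark, the bar is shut across the channel, and the bystanders are at their starting pixels: tape about (360,124), nut (647,106), red block (278,511). The arm is clear.

```bash
python3 -c "from rig import close_job; print(close_job())"
```

```text
the job is handed in; nothing more can be done
None
```

The row of four blocks is home against the end stop and the gate bar lies shut across the channel behind it. I handed the job in at about 15 s; no verdict is reported.

- **Row:** I pushed only the rearmost block, with the shut fingertips. At home the push force rose to between 7 and 10 N against the stop. After I backed off, all four bushes were on their predicted home positions in the top view, to within about 1 mm.
- **Gate:** I swung the bar round through about 90° with the finger side until it met its limit, at about 5 N. The red tip is where the fitted model puts it for fully shut.
- **Bystanders and arm:** The tape roll, red rubber block and nut were at the same pixels as at the start. The arm finished about 0.3 m away from the row and gate, with about zero force on the wrist.

No check failed or disagreed with another. Block and gate positions come from the camera fit (calibration good to about 2 mm), not from a direct reading.

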